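Clamp a glued wing-root block in a one-hand ratchet clamp and hold the squeeze

TASK

Stand the small plywood block on the narrow wooden rest of the bench clamp, long side along the rod, and let go. Then pump the orange trigger (do not push the rod by hand) until the plate presses the block against the end stop with the green band of its sprung stem gone into the socket but the whole red band still showing: letting red sink in crushes the block. Finish while still squeezing the trigger to keep up that pressure, leaving glue, tape and carton alone.

Things in the scene. Friction and masses are not known exactly. Their poses are not given: they have to be found in the camera images.
- clamp: One-hand ratchet bar clamp on the bench: blue housing, black fixed grip and orange trigger pointing up. Origin on the bench under the housing; x = way the rod advances, z up. In this frame, mm: base plate x -90 to 260, 50 wide, 12 high; housing x -55 to 55, 54 wide, top 126; rod at y 0, z 75, tail back to x -119; grip x -28.5 to -14.5; trigger pivot x 10, z 131.
- grip_point (a point): Centre of the black fixed grip, 190 mm above the bench (clamp x -21.5, y 0). The grip is 14 mm thick along the clamp's x, 26 wide, its top 218 above the bench. The trigger stands on its +x side.
- trigger_point (a point): Centre of the orange trigger blade (10 mm thick, 24 wide, 82 long up from its pivot), 60 mm from the pivot: where to squeeze, about 190 mm above the bench. Here grip and trigger measure 57 mm over their outer faces with the trigger home, about 31 fully squeezed. Squeeze it towards the grip (clamp -x). At home its top edge reaches furthest: clamp x 33, z 212 mm.
- trigger (a joint): rad: 0 = home (top leaning 0.22 away from the grip), 0.44 = fully squeezed. Springs home when let go (2 to 3 N). Drives the rod 50 mm per rad once the pawl, after about 0.13 rad, bites the rod's teeth (5 mm apart): 10 to 16 mm a full stroke. Going back it leaves the rod in place, for a new bite.
- rod (a joint): Advance of the rod along the clamp's x, m, 0 to 0.09; starts between 0 and 0.02. Only 3.5 N of friction holds it: let the trigger go while the plate's spring pushes harder, and the rod slips back until the spring is down to 3.5 N (plate 0.007).
- plate (a joint): How far the plate is pressed back into the rod's socket, m: 0 = free, 0.03 = bottomed; spring 500 N/m. Its 16 mm thick stem shows green next to the socket (all gone in at 0.010), white, and red next to the plate (starts to go in at 0.024). About 0.017 is right (8.5 N on the block, 12 to 20 N on the trigger, most low on the blade).
- plate_face (a point): Centre of the orange plate's pressing face (36 x 36 mm, plate 6 thick), 75 mm above the bench; with rod and plate at 0 it lies at clamp x 136 mm.
- rest_top (a point): Centre of the flat top of the wooden rest, 50 mm above the bench, at clamp x 192, y 0 mm: 46 mm long along the rod, only 16 wide; beside it nothing is higher than 12 mm. The block's middle must be within 6 mm of its centre line or it may topple; some mm short of the end stop is fine, the plate closes the gap.
- end_stop: Dark steel end stop with an orange face, fixed at the end of the clamp, 44 mm wide, 108 high. Origin in its pressing face (clamp x 224 mm), at bench level; axes as the clamp's.
- block_center (a point): Centre of the loose light plywood block (dark joint lines along its length, brass disc on top): 46 mm long (x), 36 wide (y), 50 high (z), 50 to 100 g. It starts upright on the bench, centre 25 mm up.
- block: The same plywood block; origin at the centre of its underside, x along its length.
- glue: White glue bottle with a red cap, 48 mm across, 130 high; origin under its centre. Bystander.
- tape: Yellow roll of tape, 90 mm across, 25 high, lying flat; origin under its centre. Bystander.
- carton: Small carton 90 x 70 x 50 mm with a white band; origin under its centre. Bystander.
Things that resemble listed ones, but are neither listed nor needed, are in the scene too. Of the things shaped like the block, the plywood one is meant.

How it is judged:
By the outcome, as a careful person would: the job done as asked, in the order asked, and still so for the second after the job is handed in, while the arm keeps its last pose, push and grip.
It also fails if it takes over 72 s, if anything falls off the work surface, if the arm or the gripper's body presses on something with over 40 N, if the wrist force passes 120 N, or if a joint passes its speed limit or range.

ROBOT

A 6-joint arm with a two-finger parallel gripper is mounted at the origin on the work surface. World frame = base frame: x ahead of the robot, y to its left, z up, the work surface at z = 0. Lengths are in m, angles in rad, forces in N, time in s.
With the tool pointing down it reaches from about 0.35 to 0.725 m from the base axis. Payload 4.3 kg.
Tool frame: the origin (TCP) lies on the centre line of the jaws, within the pads' length; the fingertips stand 22 mm ahead of it and the grasp point (between the pads) lies 3 mm ahead of it; z points along the fingers, y is the line along which they close (so a half turn about z gives the same grasp; the last joint's range is limited). The gripper opens to 85 mm and grips with 20 to 120 N. Pads are 22 mm wide; open, the fingers measure 114 mm over their backs; the gripper's body (76 mm by 85 mm) begins 54 mm behind the grasp point. The pads swing forward as they close: fully open they stand 13 mm farther back than shut.
Start: joints at [1.052, 0.377, 0.081, 1.274, 0, 1.46], TCP at [0.229, 0.528, 0.253] pointing down, gripper open.
Joint ranges: [-2.72, 2.72], [-0.84, 1.66], [-1.02, 1.22], [-1.77, 2.12], [-1.37, 1.28], [-3.14, 3.14]. Speed limits (rad/s): [2.57, 2.57, 3.14, 3.14, 3.14, 3.14].

INTERFACE

Orientations are given as a rotation vector (axis times angle).
In Python, from workcell import manip, viewer, ticket gives the robot as it stands.
- The arm moves only by the tool play_rows, never from a script. Its argument "rows" is a list of rows, each a list of 3 entries, a list of its own where there are three numbers: the finger opening in m, from 0 to 0.0854, then the shift along the tool's x, y, z in m, then the turn about the tool's z in rad. A call has 1 to 5 rows; each row is the pose to reach, as a shift and turn from the pose commanded when the call began, along the tool's axes at that moment; what a row does not reach only later rows make up. A row lasts 1/12 s, in which the tool goes at most 41.7 mm and 7.16 degrees, less where a joint would pass 70% of its speed; a pose out of reach is approached as far as the arm can. A call with a gripper value outside its range is refused whole. The fingers move at their own pace and stop on an object; "newtons" is the grip in N (left out, the last holds). Time passes only in rows, so rows that repeat a pose let the fingers close. It gives the time, the measured TCP pose, the force, the opening and the grip force at its end, in the units of the state.
- manip.sense(): the state, without advancing time (a new reading comes with each control period).
- viewer.capture(name): name is "side" or "top"; returns (picture, depth): 384x512x3 uint8, red, green, blue; 384x512 float32, m along the optical axis (not along the pixel's ray), 0 where there is no reading.
- viewer.get_calibration(name): a dict with "fx", "fy", "cx", "cy" (pixels), "xyz" and "rotation" of the camera in the world. Camera axes: x right, y up, looking along -z (the intrinsics and any distortion apply to the point x, -y, -z); pixel columns grow to the right and rows downward; lengths in m; the calibration is good to about 2 mm. A picture is of the moment at which its call begins. get_calibration takes no time and is no camera call.
- ticket.close_job(): hands the job in; it is judged then, once.
The state is a dict: "t": time; "joint_positions": joint angles; "joint_vel": joint speeds; "effort": joint torques, N m; "position": TCP position; "tcp_rot": TCP orientation; "ft_force": force on the tool from outside, world axes, zero at the start; "torque": the same for the moment, N m; "opening": finger opening in m; "finger_force": force on a finger pad.
Only numpy, scipy, OpenCV 4.12 (cv2) and the standard library are available. Lean on these libraries where they do the work, as an engineer would, in place of code of your own. Each camera call takes 0.05 s, during which the arm holds its last target. There are 200 camera calls.

## Working session

There is one attempt and no reset: what is moved stays moved. The work goes in short steps, Python scripts to look and compute and a tool call to move; the robot and the scene stay as the last step left them, time stands still between calls to the robot, and variables do not carry over. Pictures are saved under pics/ and viewed, at most 10 in all, crops included, and the job is handed in when it is done.

Besides the shell and the picture viewer there is one more tool, called after ">>>" by a JSON object that holds its "api" and its "payload", one argument or row to a line. play_rows: Moves the arm, as the interface text tells. Its arguments: {"type":"object","properties":{"rows":{"type":"array","items":{"type":"array"}},"newtons":{"type":"number"}},"required":["rows"]}

```bash
mkdir -p pics; cat > h.py <<'E'
import numpy as np, cv2
from workcell import manip, viewer, ticket
from scipy.spatial.transform import Rotation as R
def cal(n):
    c=viewer.get_calibration(n); r=np.array(c['rotation'],float)
    if r.shape!=(3,3): r=R.from_rotvec(r).as_matrix() if r.size==3 else R.from_quat(r).as_matrix()
    return c,r
def pt(n,u,v,d):
    c,r=cal(n); p=np.array([(u-c['cx'])/c['fx']*d,-(v-c['cy'])/c['fy']*d,-d]); return r@p+np.array(c['xyz'])
def plane(n,u,v,z):
    c,r=cal(n); o=np.array(c['xyz']); q=pt(n,u,v,1.)-o; return o+q*(z-o[2])/q[2]
def cloud(n,d):
    v,u=np.mgrid[:384,:512]; c,r=cal(n)
    p=np.stack([(u-c['cx'])/c['fx']*d,-(v-c['cy'])/c['fy']*d,-d],-1); return p@r.T+np.array(c['xyz'])
def px(n,P):
    c,r=cal(n); q=r.T@(np.array(P)-np.array(c['xyz'])); return c['cx']+c['fx']*q[0]/-q[2], c['cy']-c['fy']*q[1]/-q[2]
def snap(n,tag):
    im,d=viewer.capture(n); cv2.imwrite(f'pics/{tag}.png',im[...,::-1]); np.savez(f'{tag}.npz',im=im,d=d); return im,d
E
python3 - <<'E'
from h import *
a,_=snap('side','s0'); b,_=snap('top','t0')
cv2.imwrite('pics/both.png',np.vstack([cv2.resize(x,(400,300)) for x in(a,b)])[...,::-1])
for n in('side','top'): print(viewer.get_calibration(n))
s=manip.sense();print(s)
E
```

```text
{'fx': 354.29101018501257, 'fy': 354.29101018501257, 'cx': 253.29880153333878, 'cy': 193.51340438935057, 'xyz': array([ 0.07002644, -0.67767242,  0.68867777]), 'rotation': array([ 0.95786159, -0.29484391, -0.55356557])}
{'fx': 397.2751680308878, 'fy': 397.2751680308878, 'cx': 261.0229467302013, 'cy': 189.42607499588394, 'xyz': array([0.44532807, 0.03173804, 1.2477777 ]), 'rotation': array([ 0.05431198, -0.06992706, -1.56767971])}
{'t': 0.1, 'joint_positions': array([1.05169464e+00, 3.78009018e-01, 7.97602359e-02, 1.27437931e+00,
       2.94590814e-06, 1.46049839e+00]), 'joint_vel': array([ 0.00158894, -0.00076199,  0.00246186, -0.00181396,  0.00010972,
        0.00085589]), 'effort': array([ 8.97193991e-05, -4.64697754e+01,  2.70579976e+01,  1.20448612e-02,
       -1.80027387e-04, -1.31645982e-05]), 'position': array([0.22829239, 0.52714975, 0.25244368]), 'tcp_rot': array([-6.37569358e-01, -3.07563367e+00,  2.73410078e-03]), 'ft_force': array([ 0.66298836,  0.01399455, -0.06395447]), 'torque': array([0.01100121, 0.00243179, 0.01876731]), 'finger_force': 0.0, 'opening': 0.0854845939580415}
```

View pics/s0.png

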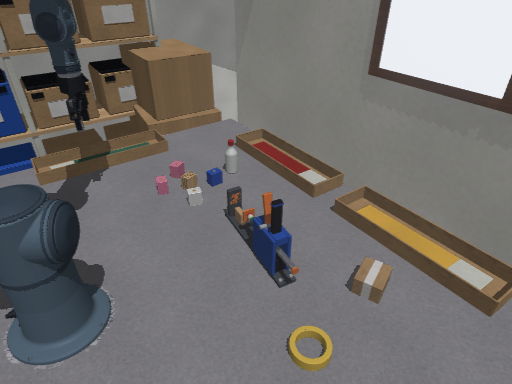

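View pics/t0.png

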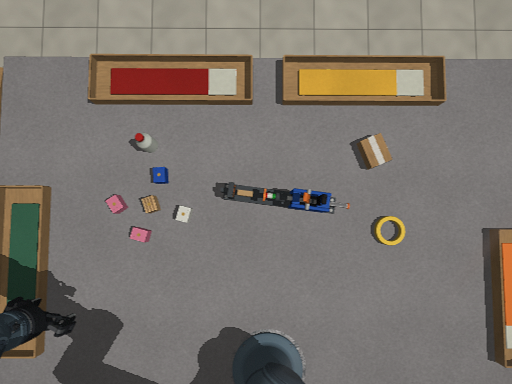

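The block lookalikes in the top view are plywood (150,204), white (183,213), blue (160,175) and pink (116,204) and (140,235). Only (150,204) is light wood with dark lines along its length. The clamp runs from the housing (312,200) to the end stop (222,189). I'll confirm the block in an enlarged crop and measure it.

```bash
python3 - <<'E'
from h import *
t=np.load('t0.npz');s=np.load('s0.npz')
a=cv2.resize(t['im'][165:255,95:235],None,fx=4,fy=4,interpolation=cv2.INTER_CUBIC)
b=cv2.resize(t['im'][170:225,205:360],None,fx=4,fy=4,interpolation=cv2.INTER_CUBIC)
o=np.zeros((a.shape[0]+b.shape[0],max(a.shape[1],b.shape[1]),3),np.uint8);o[:a.shape[0],:a.shape[1]]=a;o[a.shape[0]:,:b.shape[1]]=b
cv2.imwrite('pics/crop1.png',o[...,::-1])
for n,q in(('top',t),('side',s)):
    P=cloud(n,q['d']);im=cv2.cvtColor(q['im'],cv2.COLOR_RGB2HSV).astype(int);H,S,V=im[...,0],im[...,1],im[...,2]
    ok=q['d']>0
    # block top points
    m=ok&(np.hypot(P[...,0]-plane('top',150,204,.05)[0],P[...,1]-plane('top',150,204,.05)[1])<.04)
    w=m&(P[...,2]>.042)&(P[...,2]<.06)
    r=cv2.minAreaRect((P[w][:,:2]*1000).astype(np.float32));print(n,'block',w.sum(),np.median(P[w][:,2]),r)
    bl=ok&(H>105)&(H<130)&(S>150)&(P[...,2]>.115)&(P[...,2]<.135)&(P[...,1]<.15)
    r=cv2.minAreaRect((P[bl][:,:2]*1000).astype(np.float32));print('housing',bl.sum(),np.median(P[bl][:,2]),r)
    for nm,lo,hi in(('stop',.1,.116),('rest',.044,.056)):
        c=plane('top',222,189,.1) if nm=='stop' else plane('top',245,193,.05)
        w=ok&(np.hypot(P[...,0]-c[0],P[...,1]-c[1])<.04)&(P[...,2]>lo)&(P[...,2]<hi)
        if w.sum()>3: print(nm,w.sum(),np.median(P[w][:,2]),cv2.minAreaRect((P[w][:,:2]*1000).astype(np.float32)))
    w=ok&(P[...,2]>.205)&(P[...,2]<.23)&(np.hypot(P[...,0]-.42,P[...,1]+.08)<.1)
    if w.sum()>3: print('griptop',w.sum(),P[w].mean(0),cv2.minAreaRect((P[w][:,:2]*1000).astype(np.float32)))
E
```

```text
top block 191 0.04955403344641107 ((495.93133544921875, 356.537109375), (45.293426513671875, 37.89216232299805), 19.85088348388672)
housing 352 0.12530756021186407 ((505.7179260253906, -120.67762756347656), (107.14371490478516, 53.57186508178711), 82.57469940185547)
stop 86 0.10753221139686309 ((535.37451171875, 107.54161071777344), (15.740775108337402, 43.25215530395508), 82.27246856689453)
rest 86 0.04971981360696354 ((533.6603393554688, 74.33837890625), (54.59677505493164, 26.63880729675293), 89.74711608886719)
griptop 55 [ 0.5025427  -0.11366526  0.21283912] ((503.447509765625, -119.73992919921875), (61.186763763427734, 20.81630516052246), 79.3322525024414)
side block 90 0.04826728528435975 ((498.0880126953125, 355.0977783203125), (50.805606842041016, 37.35066604614258), 21.027496337890625)
housing 339 0.12399448353468212 ((503.820068359375, -122.95829772949219), (110.6922607421875, 51.851619720458984), 82.95448303222656)
stop 69 0.10577751356248632 ((535.5801391601562, 106.88310241699219), (18.19228744506836, 44.3983268737793), 79.85633850097656)
rest 85 0.048758117090237585 ((537.0538330078125, 77.81560516357422), (39.42055130004883, 58.47919464111328), 6.754180431365967)
griptop 54 [ 0.49980101 -0.11793421  0.21013144] ((498.2377014160156, -119.15168762207031), (60.73020935058594, 19.865835189819336), 68.19503021240234)
```

View pics/crop1.png

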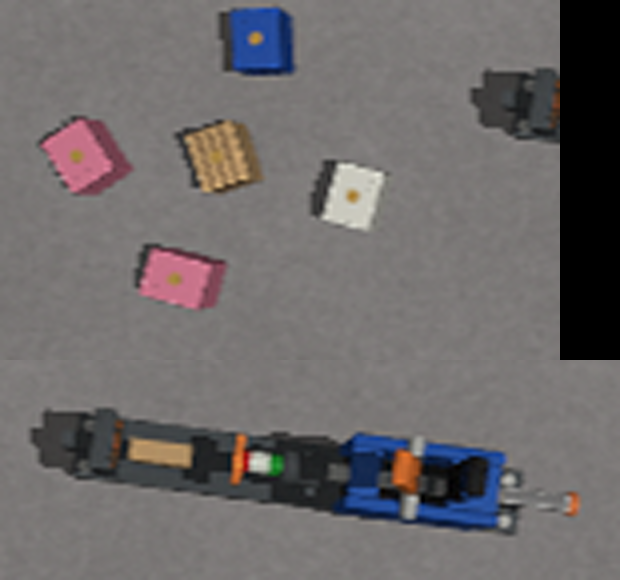

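Crop: the plywood piece, with stripes and a brass disc at crop (220,157), is the block, standing upright. The rest is bare wood at (160,453). The clamp axis heads 82.4°, and the stop-to-housing distance of 231 mm against the expected 232 checks out. Moving above the block.

>>> {"api": "play_rows", "payload": {
  "rows": [
    [0.062, [-0.314, -0.05, 0.05], -0.756],
    [0.062, [-0.314, -0.05, 0.05], -0.756],
    [0.062, [-0.314, -0.05, 0.05], -0.756],
    [0.062, [-0.314, -0.05, 0.05], -0.756],
    [0.062, [-0.314, -0.05, 0.05], -0.756]
  ],
  "newtons": 30
}}

```text
t: 0.52
position: [0.3914, 0.4237, 0.2224]
tcp_rot: [0.282, -3.128, 0.001]
ft_force: [0.2, 0.9, -0.4]
opening: 0.062
finger_force: 0.0
```

```bash
cat >> h.py <<'E'
O=np.array([504.8,-121.8])/1000; TH=np.radians(82.4); EX=np.array([np.cos(TH),np.sin(TH)]); EY=np.array([-EX[1],EX[0]])
def CL(x,y=0): return O+x/1000*EX+y/1000*EY   # clamp mm -> world
def to(xy,z,head):
    s=manip.sense(); M=R.from_rotvec(s['tcp_rot']).as_matrix(); d=M.T@(np.append(xy,z)-s['position'])
    h=np.arctan2(M[1,1],M[0,1]); w=(np.radians(head)-h+np.pi)%(2*np.pi)-np.pi
    print('t',round(s['t'],2),'pos',s['position'].round(4),'head',np.degrees(h).round(1),'tilt',M[2,2].round(4),'open',round(s['opening'],4),'F',s['ft_force'].round(1),s['finger_force'],'| shift',d.round(4),'turn',(-w).round(3))
E
python3 -c "
from h import *
to([.4965,.356],.15,109.9)"
```

```text
t 0.52 pos [0.3914 0.4237 0.2224] head 100.3 tilt -1.0 open 0.062 F [ 0.2  0.9 -0.4] 0.0 | shift [-0.0913 -0.0854  0.0724] turn -0.167
```

>>> {"api": "play_rows", "payload": {
  "rows": [
    [0.062, [-0.091, -0.085, 0.072], -0.167],
    [0.062, [-0.091, -0.085, 0.072], -0.167],
    [0.062, [-0.091, -0.085, 0.072], -0.167],
    [0.062, [-0.091, -0.085, 0.072], -0.167],
    [0.062, [-0.091, -0.085, 0.072], -0.167]
  ]
}}

```text
t: 0.93
position: [0.496, 0.3536, 0.1476]
tcp_rot: [0.524, -3.093, 0.004]
ft_force: [-0.2, 0.7, -0.1]
opening: 0.0619
finger_force: 0.0
```

```bash
python3 -c "
from h import *
to([.4968,.356],.034,109.9)
a,_=snap('side','s1');u,v=map(int,px('side',[.497,.356,.08]))
cv2.imwrite('pics/c2.png',cv2.resize(a[v-60:v+60,u-80:u+80],None,fx=4,fy=4)[...,::-1])"
```

```text
t 0.93 pos [0.496  0.3536 0.1476] head 109.2 tilt -1.0 open 0.0619 F [-0.2  0.7 -0.1] 0.0 | shift [-0.0021  0.0022  0.1136] turn -0.012
```

View pics/c2.png

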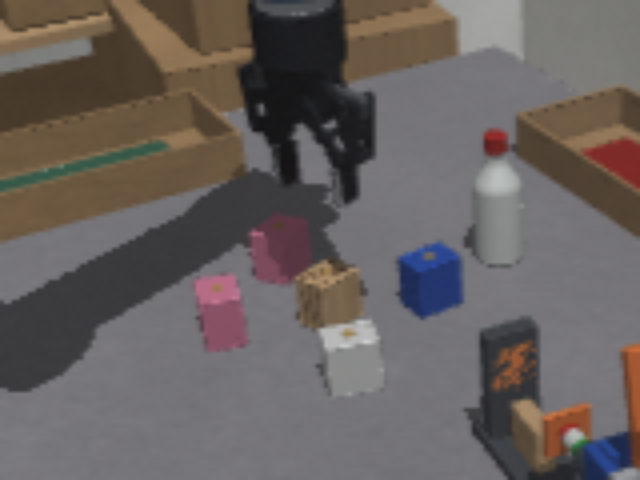

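The crop shows the open fingers around (290,165) and (345,185), above the plywood block at (330,290), with clear space around it. Descending.

>>> {"api": "play_rows", "payload": {
  "rows": [
    [0.062, [-0.002, 0.002, 0.035], -0.012],
    [0.062, [-0.002, 0.002, 0.07], -0.012],
    [0.062, [-0.002, 0.002, 0.1], -0.012],
    [0.062, [-0.002, 0.002, 0.114], -0.012],
    [0.062, [-0.002, 0.002, 0.114], -0.012]
  ]
}}

```text
t: 1.4
position: [0.4919, 0.3594, 0.034]
tcp_rot: [0.553, -3.086, 0.003]
ft_force: [-1.6, -0.8, -0.2]
opening: 0.0623
finger_force: 0.0
```

>>> {"api": "play_rows", "payload": {
  "rows": [
    [0.03, [0, 0, 0], 0],
    [0.03, [0, 0, 0], 0],
    [0.03, [0, 0, 0], 0],
    [0.03, [0, 0, 0], 0],
    [0.03, [0, 0, 0], 0]
  ]
}}

```text
t: 1.82
position: [0.4974, 0.3609, 0.0395]
tcp_rot: [-0.551, 3.089, 0.004]
ft_force: [-1.7, 2.0, 6.8]
opening: 0.0354
finger_force: 31.2
```

>>> {"api": "play_rows", "payload": {
  "rows": [
    [0.03, [0, 0, 0], 0],
    [0.03, [0, 0, -0.03], 0],
    [0.03, [0, 0, -0.07], 0],
    [0.03, [0, 0, -0.11], 0],
    [0.03, [0, 0, -0.116], 0]
  ]
}}

```text
t: 2.23
position: [0.4998, 0.3617, 0.1616]
tcp_rot: [-0.549, 3.081, 0.007]
ft_force: [1.5, -0.1, 0.2]
opening: 0.0357
finger_force: 30.4
```

```bash
python3 -c "
from h import *
print(CL(198)); to(CL(198),.16,172.4)
# block in hand, top view
a,d=snap('side','s2');u,v=map(int,px('side',manip.sense()['position']))
b=cv2.resize(a[v-40:v+50,u-60:u+60],None,fx=4,fy=4)
a,d=snap('top','t2')
# rest centre from both views
for n in('top','side'):
    q=np.load('t0.npz' if n=='top' else 's0.npz');P=cloud(n,q['d']);h=cv2.cvtColor(q['im'],cv2.COLOR_RGB2HSV);c=CL(192)
    w=(abs(P[...,2]-.05)<.006)&(np.hypot(P[...,0]-c[0],P[...,1]-c[1])<.03)&(h[...,0]>8)&(h[...,0]<25)&(h[...,2]>120)&(h[...,1]>60)
    X=P[w][:,:2]-O; print(n,w.sum(),np.median(P[w][:,2]),'clamp x',np.percentile(X@EX,[2,98]),'y',np.percentile(X@EY,[2,50,98]))
cv2.imwrite('pics/c3.png',b[...,::-1])"
```

```text
[0.53098677 0.07446068]
t 2.23 pos [0.4998 0.3617 0.1616] head 110.2 tilt -0.9999 open 0.0357 F [ 1.5 -0.1  0.2] 30.4057377576828 | shift [ 6.990e-02 -2.804e-01  1.000e-04] turn -1.086
top 78 0.04971981360696354 clamp x [0.17054162 0.21304317] y [-0.00778699 -0.0004014   0.00730344]
side 42 0.048713079965311545 clamp x [0.17088085 0.21414943] y [-0.00741462  0.00014831  0.00763976]
```

View pics/c3.png

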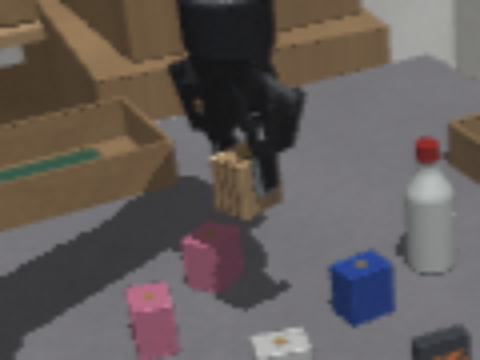

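The block is held upright between the fingers, at crop (245,185). I'll measure its place in the hand from this view while it travels.

>>> {"api": "play_rows", "payload": {
  "rows": [
    [0.03, [0.07, -0.28, -0.01], -1.086],
    [0.03, [0.07, -0.28, -0.01], -1.086],
    [0.03, [0.07, -0.28, -0.01], -1.086],
    [0.03, [0.07, -0.28, -0.01], -1.086],
    [0.03, [0.07, -0.28, -0.01], -1.086]
  ]
}}

```text
t: 2.75
position: [0.5158, 0.1635, 0.1581]
tcp_rot: [1.427, -2.795, -0.001]
ft_force: [1.5, -0.1, -1.7]
opening: 0.0354
finger_force: 30.5
```

```bash
python3 -c "
from h import *
for n,f in(('side','s2'),('top','t2')):
    q=np.load(f+'.npz');P=cloud(n,q['d']);h=cv2.cvtColor(q['im'],cv2.COLOR_RGB2HSV);T=np.array([.4998,.3617,.1616])
    w=(np.linalg.norm(P-T,axis=-1)<.06)&(h[...,1]>60)&(h[...,0]>5)&(h[...,0]<28)&(P[...,2]>.09)
    M=R.from_rotvec([-0.549,3.081,.007]).as_matrix();Q=(P[w]-T)@M
    if w.sum()>5: print(n,w.sum(),np.percentile(Q,[1,50,99],axis=0).round(4))
to(CL(198),.16,172.4)"
```

```text
side 186 [[-0.0164 -0.0213 -0.0118]
 [ 0.0214 -0.0075  0.0104]
 [ 0.0271  0.0178  0.0396]]
top 82 [[ 0.0126 -0.0203 -0.0492]
 [ 0.0215 -0.0096 -0.0064]
 [ 0.0251  0.0145  0.0325]]
t 2.75 pos [0.5158 0.1635 0.1581] head 144.1 tilt -1.0 open 0.0354 F [ 1.5 -0.1 -1.7] 30.48682987689972 | shift [ 0.0633 -0.0645 -0.0019] turn -0.494
```

>>> {"api": "play_rows", "payload": {
  "rows": [
    [0.03, [0.063, -0.064, -0.005], -0.494],
    [0.03, [0.063, -0.064, -0.005], -0.494],
    [0.03, [0.063, -0.064, -0.005], -0.494],
    [0.03, [0.063, -0.064, -0.005], -0.494],
    [0.03, [0.063, -0.064, -0.005], -0.494]
  ]
}}

```text
t: 3.17
position: [0.5306, 0.0754, 0.1632]
tcp_rot: [2.061, -2.368, -0.003]
ft_force: [-0.0, 0.2, -1.0]
opening: 0.0355
finger_force: 30.5
```

```bash
python3 -c "
from h import *
to(CL(198),.095,172.4)"
```

```text
t 3.17 pos [0.5306 0.0754 0.1632] head 172.0 tilt -1.0 open 0.0355 F [-0.   0.2 -1. ] 30.52475094795227 | shift [ 0.0009 -0.0007  0.0682] turn -0.006
```

>>> {"api": "play_rows", "payload": {
  "rows": [
    [0.03, [0.001, -0.001, 0.03], -0.006],
    [0.03, [0.001, -0.001, 0.058], -0.006],
    [0.03, [0.001, -0.001, 0.062], -0.006],
    [0.03, [0.001, -0.001, 0.062], -0.006],
    [0.03, [0.001, -0.001, 0.062], -0.006]
  ]
}}

```text
t: 3.58
position: [0.5319, 0.0762, 0.1029]
tcp_rot: [2.068, -2.363, -0.002]
ft_force: [0.3, 0.6, -0.7]
opening: 0.0359
finger_force: 30.5
```

```bash
python3 -c "
from h import *
to(CL(198),.091,172.4)
b=[]
for n,f in(('side','s3'),('top','t3')):
    a,d=snap(n,f);P=cloud(n,d);h=cv2.cvtColor(a,cv2.COLOR_RGB2HSV);T=manip.sense()['position']
    w=(np.linalg.norm(P-T,axis=-1)<.05)&(h[...,1]>60)&(h[...,0]>8)&(h[...,0]<28)&(P[...,2]>.058)
    X=P[w][:,:2]-O
    print(n,w.sum(),'x',np.percentile(X@EX,[1,50,99]),'y',np.percentile(X@EY,[1,50,99]),'z',np.percentile(P[w][:,2],[1,50,99]))
    u,v=map(int,px(n,T)); b.append(cv2.resize(a[v-45:v+45,u-50:u+70],None,fx=5,fy=5))
cv2.imwrite('pics/c4.png',cv2.resize(np.hstack(b),(800,300))[...,::-1])"
```

```text
t 3.58 pos [0.5319 0.0762 0.1029] head 172.4 tilt -1.0 open 0.0359 F [ 0.3  0.6 -0.7] 30.544281005859375 | shift [0.0019 0.0007 0.0119] turn -0.0
side 257 x [0.17283543 0.17765537 0.21897172] y [-0.01762045  0.0013359   0.01822816] z [0.06409546 0.09936525 0.11412416]Traceback (most recent call last):
  File "<string>", line 9, in <module>
    print(n,w.sum(),'x',np.percentile(X@EX,[1,50,99]),'y',np.percentile(X@EY,[1,50,99]),'z',np.percentile(P[w][:,2],[1,50,99]))
                        ~~~~~~~~~~~~~^^^^^^^^^^^^^^^^
    return _quantile_unchecked(
        a, q, axis, out, overwrite_input, method, keepdims, weights)
    return _ureduce(a,
                    func=_quantile_ureduce_func,
    ...<5 lines>...
                    overwrite_input=overwrite_input,
                    method=method)
    r = func(a, **kwargs)
    result = _quantile(arr,
                       quantiles=q,
    ...<2 lines>...
                       out=out,
                       weights=wgt)
    slices_having_nans = np.isnan(arr[-1, ...])
                                  ~~~^^^^^^^^^
IndexError: index -1 is out of bounds for axis 0 with size 0
```

The side view gives block x 173–219, y ±18 and z 64–114 mm in clamp terms: centred, and 14 mm above the rest.

>>> {"api": "play_rows", "payload": {
  "rows": [
    [0.03, [0, 0, 0.005], 0],
    [0.03, [0, 0, 0.008], 0],
    [0.03, [0, 0, 0.01], 0],
    [0.03, [0, 0, 0.012], 0],
    [0.03, [0, 0, 0.012], 0]
  ]
}}

```text
t: 4.1
position: [0.5322, 0.0757, 0.0906]
tcp_rot: [2.069, -2.364, -0.001]
ft_force: [0.2, -0.4, 0.4]
opening: 0.0357
finger_force: 30.5
```

>>> {"api": "play_rows", "payload": {
  "rows": [
    [0.03, [0, 0, 0.001], 0],
    [0.03, [0, 0, 0.002], 0],
    [0.03, [0, 0, 0.002], 0]
  ]
}}

```text
t: 4.35
position: [0.5326, 0.0757, 0.0895]
tcp_rot: [-2.069, 2.364, -0.0]
ft_force: [-1.9, -0.8, 4.2]
opening: 0.0358
finger_force: 31.1
```

>>> {"api": "play_rows", "payload": {
  "rows": [
    [0.037, [0, 0, 0], 0],
    [0.039, [0, 0, 0], 0],
    [0.042, [0, 0, 0], 0],
    [0.048, [0, 0, 0], 0],
    [0.056, [0, 0, 0], 0]
  ]
}}

```text
t: 4.77
position: [0.5325, 0.0757, 0.0888]
tcp_rot: [2.069, -2.364, -0.0]
ft_force: [0.3, 0.4, -0.4]
opening: 0.056
finger_force: 0.0
```

>>> {"api": "play_rows", "payload": {
  "rows": [
    [0.06, [0, 0, 0], 0],
    [0.06, [0, 0, -0.02], 0],
    [0.06, [0, 0, -0.05], 0],
    [0.06, [0, 0, -0.09], 0],
    [0.06, [0, 0, -0.13], 0]
  ]
}}

```text
t: 5.18
position: [0.5314, 0.0757, 0.2195]
tcp_rot: [2.068, -2.362, -0.003]
ft_force: [1.3, 1.1, 0.0]
opening: 0.0602
finger_force: 0.0
```

```bash
python3 -c "
from h import *
b=[]
for n,f in(('side','s4'),('top','t4')):
    a,d=snap(n,f);P=cloud(n,d);h=cv2.cvtColor(a,cv2.COLOR_RGB2HSV)
    X=np.stack([(P[...,:2]-O)@EX,(P[...,:2]-O)@EY,P[...,2]],-1)*1000
    w=(abs(X[...,0]-196)<35)&(abs(X[...,1])<30)&(X[...,2]>55)&(X[...,2]<106)&(h[...,1]>60)&(h[...,0]>8)&(h[...,0]<28)
    if w.sum()>5: print(n,w.sum(),np.percentile(X[w],[1,50,99],axis=0).round(1))
    w=(abs(X[...,0]-155)<25)&(abs(X[...,1])<20)&(X[...,2]>55)&(X[...,2]<96)&(h[...,1]>170)&(h[...,0]<13)
    if w.sum()>5: print('plate',w.sum(),np.percentile(X[w],[2,50,98],axis=0).round(1))
    u,v=map(int,px(n,[*CL(160),.08])); b.append(cv2.resize(a[v-45:v+45,u-60:u+60],(400,300)))
cv2.imwrite('pics/c5.png',np.hstack(b)[...,::-1])
to(CL(0),.30,82.4)"
```

```text
side 293 [[172.  -18.   56.6]
 [181.8   5.7  88.1]
 [224.6  17.7 100.9]]
plate 43 [[130.  -12.1  62.8]
 [131.1   4.3  83.9]
 [135.   16.7  92.6]]
plate 15 [[130.4 -12.2  89.3]
 [133.    1.6  92.3]
 [135.8  16.6  95.4]]
t 5.28 pos [0.5367 0.0759 0.2261] head 172.4 tilt -0.9999 open 0.0598 F [ 0.3 -0.4  0.2] 0.0 | shift [ 0.2     0.0045 -0.0744] turn 1.571
```

View pics/c5.png

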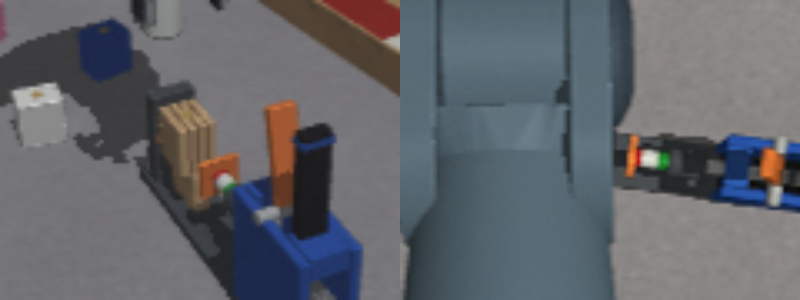

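The block stands on the rest against nothing yet, at crop (185,150), with the plate at (220,175), so the rod is at about 0. It will take about 59 mm of rod travel in total. Moving above grip and trigger.

>>> {"api": "play_rows", "payload": {
  "rows": [
    [0.085, [0.0, 0.0, -0.04], 0.12],
    [0.085, [0.0, 0.0, -0.08], 0.24],
    [0.085, [0.03, 0.001, -0.084], 0.37],
    [0.085, [0.06, 0.002, -0.084], 0.49],
    [0.085, [0.1, 0.003, -0.084], 0.61]
  ]
}}

```text
t: 5.7
position: [0.5171, -0.0227, 0.3038]
tcp_rot: [-1.259, 2.875, -0.001]
ft_force: [0.0, -1.0, -0.9]
opening: 0.0852
finger_force: 0.0
```

```bash
python3 -c "
from h import *
to(CL(0),.30,82.4)"
```

```text
t 5.7 pos [ 0.5171 -0.0227  0.3038] head 137.3 tilt -1.0 open 0.0852 F [ 0.  -1.  -0.9] 0.0 | shift [ 0.0811 -0.0582  0.0038] turn 0.958
```

>>> {"api": "play_rows", "payload": {
  "rows": [
    [0.085, [0.081, -0.058, 0.004], 0.958],
    [0.085, [0.081, -0.058, 0.004], 0.958],
    [0.085, [0.081, -0.058, 0.004], 0.958],
    [0.085, [0.081, -0.058, 0.004], 0.958],
    [0.085, [0.081, -0.058, 0.004], 0.958]
  ]
}}

```text
t: 6.12
position: [0.5039, -0.1235, 0.2983]
tcp_rot: [0.304, -3.126, -0.001]
ft_force: [0.5, -0.2, 0.2]
opening: 0.0845
finger_force: 0.0
```

>>> {"api": "play_rows", "payload": {
  "rows": [
    [0.085, [0, 0, 0], 0.125],
    [0.085, [0, 0, 0], 0.25],
    [0.085, [0, 0, 0], 0.334],
    [0.085, [0, 0, 0], 0.334]
  ]
}}

```text
t: 6.45
position: [0.5042, -0.1219, 0.2984]
tcp_rot: [-0.208, -3.134, -0.0]
ft_force: [1.4, 0.6, -0.1]
opening: 0.0851
finger_force: 0.0
```

```bash
python3 -c "
from h import *
to(CL(0),.193,82.4)"
```

```text
t 6.45 pos [ 0.5042 -0.1219  0.2984] head 82.4 tilt -1.0 open 0.0851 F [ 1.4  0.6 -0.1] 0.0 | shift [-0.0007  0.0002  0.1054] turn 0.0
```

>>> {"api": "play_rows", "payload": {
  "rows": [
    [0.085, [-0.001, 0.001, 0.04], 0],
    [0.085, [-0.001, 0.001, 0.07], 0],
    [0.085, [-0.001, 0.001, 0.09], 0],
    [0.085, [-0.001, 0.001, 0.105], 0],
    [0.085, [-0.001, 0.001, 0.105], 0]
  ]
}}

```text
t: 6.87
position: [0.5028, -0.1201, 0.1901]
tcp_rot: [-0.202, -3.128, -0.003]
ft_force: [-0.2, 0.2, 0.3]
opening: 0.0846
finger_force: 0.0
```

```bash
cat >> h.py <<'E'
def cx():  # TCP and clamp state in clamp mm
    s=manip.sense(); r=s['position'][:2]-O; print('t',round(s['t'],2),'tcp clamp',(r@EX*1000).round(1),(r@EY*1000).round(1),'z',(s['position'][2]*1000).round(1),'open',(s['opening']*1000).round(1),'ff',round(s['finger_force'],1),'F clamp',(s['ft_force'][:2]@EX).round(1),(s['ft_force'][:2]@EY).round(1),s['ft_force'][2].round(1))
def look(tag):
    cx(); out=[]
    for n in('side','top'):
        a,d=snap(n,tag+n[0]);P=cloud(n,d);h=cv2.cvtColor(a,cv2.COLOR_RGB2HSV).astype(int)
        X=np.stack([(P[...,:2]-O)@EX,(P[...,:2]-O)@EY,P[...,2]],-1)*1000;H,S,V=h[...,0],h[...,1],h[...,2]
        box=lambda x0,x1,y,z0,z1:(X[...,0]>x0)&(X[...,0]<x1)&(abs(X[...,1])<y)&(X[...,2]>z0)&(X[...,2]<z1)
        for nm,w,i in(('plate',box(115,222,21,56,98)&(S>190)&(H>5)&(H<13)&(X[...,2]>84),0),('green',box(70,200,14,60,92)&(S>150)&(H>45)&(H<80),0),('red',box(90,200,14,60,92)&(S>170)&((H<4)|(H>172)),0),
          ('tail',box(-135,-60,12,60,92)&(S>120)&((H<15)|(H>172)),0),('block',box(160,226,30,60,106)&(S>60)&(S<180)&(H>8)&(H<28),0),('trig',box(-15,45,16,150,216)&(S>170)&(H<14),0)):
            if w.sum()>2: print(n,nm,w.sum(),np.percentile(X[w][:,i],[5,50,95]).round(1),'z',X[w][:,2].max().round(0))
        u,v=map(int,px(n,[*CL(150),.085])); out.append(cv2.resize(a[v-36:v+36,u-48:u+48],(400,300),interpolation=cv2.INTER_CUBIC))
    cv2.imwrite(f'pics/{tag}.png',np.hstack(out)[...,::-1])
E
python3 -c "
from h import *
look('p0')"
```

```text
Traceback (most recent call last):
  File "h.py", line 28, in look
    cx(); out=[]
    ~~^^
  File "h.py", line 26, in cx
    s=manip.sense(); r=s['position'][:2]-O; print('t',round(s['t'],2),'tcp clamp',(r@EX*1000).round(1),(r@EY*1000).round(1),'z',(s['position'][2]*1000).round(1),'open',(s['opening']*1000).round(1),'ff',round(s['finger_force'],1),'F clamp',(s['ft_force'][:2]@EX).round(1),(s['ft_force'][:2]@EY).round(1),s['ft_force'][2].round(1))
                                                                                                                                                                        ^^^^^^^^^^^^^^^^^^^^^^^^^
AttributeError: 'float' object has no attribute 'round'
```

```bash
sed -i "s/(s\['opening'\]\*1000).round(1)/round(s['opening']*1000,1)/" h.py
python3 -c "
from h import *
look('p0')"
```

```text
t 6.87 tcp clamp 1.5 2.2 z 190.1 open 84.6 ff 0.0 F clamp 0.2 0.2 0.3
side tail 37 [-119.3 -117.5 -114.1] z 83.0
side block 259 [173.4 183.2 217.3] z 102.0
side trig 36 [13.1 18.8 25.3] z 209.0
top plate 15 [131.  133.4 135.6] z 96.0
top green 14 [102.  105.3 108.8] z 86.0
top red 5 [127.8 128.4 129.1] z 84.0
top block 220 [176.7 198.5 223.6] z 105.0
```

>>> {"api": "play_rows", "payload": {
  "rows": [
    [0.066, [-0.002, 0.0, -0.002], 0],
    [0.06, [-0.002, 0.0, -0.002], 0],
    [0.056, [-0.002, -0.002, -0.002], 0],
    [0.052, [-0.002, -0.004, -0.003], 0],
    [0.052, [-0.002, -0.004, -0.003], 0]
  ],
  "newtons": 40
}}

```text
t: 7.38
position: [0.5079, -0.1251, 0.198]
tcp_rot: [0.205, 3.132, 0.002]
ft_force: [2.4, 3.1, 2.0]
opening: 0.0522
finger_force: 1.7
```

```bash
python3 -c "
from h import *
cx()"
```

```text
t 7.38 tcp clamp -2.9 -3.5 z 198.0 open 52.2 ff 1.7 F clamp 3.4 -2.0 2.0
```

>>> {"api": "play_rows", "payload": {
  "rows": [
    [0.048, [0.002, -0.002, 0.002], 0],
    [0.044, [0.002, -0.004, 0.001], 0],
    [0.04, [0.002, -0.006, 0.0], 0],
    [0.036, [0.002, -0.008, 0.0], 0],
    [0.036, [0.002, -0.008, 0.0], 0]
  ]
}}

```text
t: 7.8
position: [0.504, -0.1323, 0.1971]
tcp_rot: [0.205, 3.134, 0.004]
ft_force: [2.2, 5.7, 2.2]
opening: 0.0362
finger_force: 3.1
```

```bash
python3 -c "
from h import *
look('p1')"
```

```text
t 7.8 tcp clamp -10.6 -0.6 z 197.1 open 36.2 ff 3.1 F clamp 5.9 -1.4 2.2
side tail 38 [-105.9 -104.6 -100.5] z 85.0
side block 242 [173.6 185.3 217.4] z 101.0
top plate 14 [144.  147.3 148.7] z 97.0
top green 14 [116.2 119.5 122.7] z 84.0
top red 5 [140.6 141.3 142.9] z 86.0
top block 226 [176.5 199.3 223.5] z 106.0
```

The first stroke advanced the rod about 13.5 mm (plate face at about 149.5). Stroke 2.

>>> {"api": "play_rows", "payload": {
  "rows": [
    [0.045, [0, 0.005, 0], 0],
    [0.055, [0, 0.01, 0], 0],
    [0.064, [0, 0.014, 0], 0],
    [0.066, [0, 0.014, 0], 0],
    [0.066, [0, 0.014, 0], 0]
  ]
}}

```text
t: 8.32
position: [0.5054, -0.1191, 0.1968]
tcp_rot: [-0.205, -3.134, 0.002]
ft_force: [0.3, 1.2, 0.3]
opening: 0.066
finger_force: 0.0
```

>>> {"api": "play_rows", "payload": {
  "rows": [
    [0.058, [0, -0.002, 0], 0],
    [0.05, [0, -0.006, 0], 0],
    [0.043, [0, -0.01, 0], 0],
    [0.036, [0, -0.014, 0], 0],
    [0.036, [0, -0.014, 0], 0]
  ]
}}

```text
t: 8.73
position: [0.5045, -0.1327, 0.1978]
tcp_rot: [0.206, 3.132, 0.004]
ft_force: [0.7, 4.6, 3.9]
opening: 0.0362
finger_force: 2.6
```

```bash
python3 -c "
from h import *
look('p2')"
```

```text
t 8.73 tcp clamp -10.9 -1.1 z 197.8 open 36.2 ff 2.6 F clamp 4.7 -0.1 3.9
side tail 35 [-90.4 -88.9 -83.3] z 84.0
side block 252 [160.5 184.8 217.4] z 101.0
top plate 15 [159.6 161.9 163.7] z 97.0
top green 14 [131.5 134.9 137.7] z 86.0
top red 5 [157.3 157.9 158.7] z 85.0
top block 222 [176.5 198.6 223.5] z 105.0
```

>>> {"api": "play_rows", "payload": {
  "rows": [
    [0.045, [0, 0.005, 0], 0],
    [0.055, [0, 0.01, 0], 0],
    [0.064, [0, 0.014, 0], 0],
    [0.066, [0, 0.014, 0], 0],
    [0.066, [0, 0.014, 0], 0]
  ]
}}

```text
t: 9.25
position: [0.5054, -0.119, 0.1967]
tcp_rot: [-0.205, -3.134, 0.001]
ft_force: [-0.2, -0.5, 0.8]
opening: 0.066
finger_force: 0.0
```

>>> {"api": "play_rows", "payload": {
  "rows": [
    [0.058, [0, -0.002, 0], 0],
    [0.052, [0, -0.005, 0], 0],
    [0.046, [0, -0.009, 0], 0],
    [0.041, [0, -0.012, 0], 0],
    [0.036, [0, -0.014, 0], 0]
  ]
}}

```text
t: 9.67
position: [0.5045, -0.1322, 0.1978]
tcp_rot: [0.205, 3.133, 0.005]
ft_force: [0.4, 7.0, 6.3]
opening: 0.0357
finger_force: 4.3
```

```bash
python3 -c "
from h import *
look('p3')"
```

```text
t 9.67 tcp clamp -10.4 -1.1 z 197.8 open 35.7 ff 4.3 F clamp 7.0 0.5 6.3
side tail 37 [-76.9 -75.3 -71. ] z 84.0
side block 245 [170.7 186.6 218.3] z 101.0
side trig 4 [-6.9 -4.8 -3.8] z 211.0
top plate 21 [172.3 174.8 177. ] z 97.0
top green 11 [145.7 148.4 150.7] z 84.0
top red 5 [169.4 170.  170.8] z 85.0
top block 213 [179.2 200.6 221.9] z 105.0
top trig 4 [ 6.8 11.1 18.7] z 192.0
```

Stroke 3 brought the rod to about 42.5 mm, with the plate on the block and the block at the stop. Stroke 4, stopping partway to look.

>>> {"api": "play_rows", "payload": {
  "rows": [
    [0.045, [0, 0.005, 0], 0],
    [0.055, [0, 0.01, 0], 0],
    [0.064, [0, 0.014, 0], 0],
    [0.066, [0, 0.014, 0], 0],
    [0.066, [0, 0.014, 0], 0]
  ]
}}

```text
t: 10.18
position: [0.5055, -0.119, 0.1967]
tcp_rot: [-0.205, -3.134, 0.001]
ft_force: [-1.1, 0.3, -0.9]
opening: 0.066
finger_force: 0.0
```

>>> {"api": "play_rows", "payload": {
  "rows": [
    [0.058, [0, -0.003, 0], 0],
    [0.052, [0, -0.006, 0], 0],
    [0.047, [0, -0.009, 0], 0],
    [0.043, [0, -0.011, 0], 0],
    [0.041, [0, -0.012, 0], 0]
  ]
}}

```text
t: 10.6
position: [0.5047, -0.1293, 0.1978]
tcp_rot: [0.205, 3.133, 0.009]
ft_force: [-0.0, 9.7, 7.1]
opening: 0.041
finger_force: 7.2
```

```bash
python3 -c "
from h import *
look('p4')"
```

```text
t 10.6 tcp clamp -7.4 -0.9 z 197.8 open 41.0 ff 7.2 F clamp 9.6 1.3 7.1
side tail 38 [-67.7 -66.7 -63. ] z 85.0
side block 237 [171.  186.8 217.9] z 101.0
side trig 8 [2.4 3.3 5.3] z 204.0
top plate 17 [172.2 174.8 176.9] z 96.0
top red 5 [169.4 169.9 170.7] z 88.0
top block 217 [179.  200.5 222.6] z 106.0
```

Rod about 51, so the plate is in about 8.5 mm (green is gone from the mask). A gentle further squeeze for about 7 mm more.

>>> {"api": "play_rows", "payload": {
  "rows": [
    [0.039, [0, -0.001, 0], 0],
    [0.038, [0, -0.001, 0], 0],
    [0.037, [0, -0.002, 0], 0],
    [0.036, [0, -0.002, 0], 0],
    [0.036, [0, -0.002, 0], 0]
  ]
}}

```text
t: 11.12
position: [0.5044, -0.1316, 0.1981]
tcp_rot: [0.204, 3.133, 0.006]
ft_force: [-0.5, 6.8, 7.3]
opening: 0.0362
finger_force: 8.9
```

```bash
python3 -c "
from h import *
look('p5')"
```

```text
t 11.12 tcp clamp -9.8 -0.9 z 198.1 open 36.2 ff 8.9 F clamp 6.7 1.4 7.3
side tail 37 [-68.3 -66.4 -62.4] z 85.0
side block 240 [171.  187.2 218.1] z 101.0
side trig 4 [-5.8 -4.3 -3.7] z 210.0
top plate 19 [172.2 174.8 176.8] z 96.0
top red 5 [169.4 170.  170.8] z 84.0
top block 216 [179.3 200.8 222.2] z 106.0
```

View pics/p5.png

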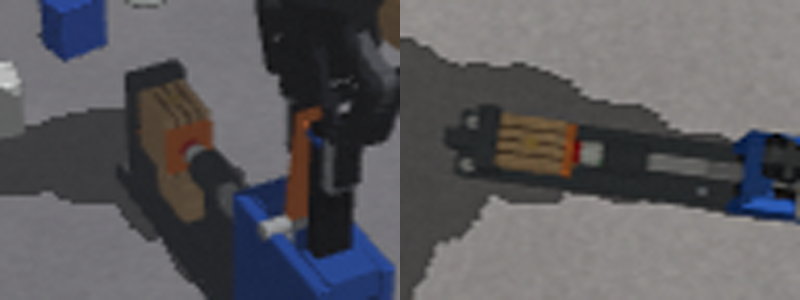

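The crop shows the block against the stop. Red and white of the stem are showing at (590,152), no green. I'll check how deep it is from the stem's colour profile.

```bash
python3 -c "
from h import *
for f in('p3','p4','p5'):
    im=np.load(f+'t.npz')['im']; xs=np.arange(178,120,-2)
    uv=np.array([px('top',[*CL(x),.083]) for x in xs],np.float32)
    L=cv2.remap(im,uv[:,0].reshape(1,-1).copy(),uv[:,1].reshape(1,-1).copy(),cv2.INTER_LINEAR)[0]
    print(f,[(int(x),*map(int,c)) for x,c in zip(xs,L)])
for f in('p3','p4','p5'):
    q=np.load(f+'s.npz');P=cloud('side',q['d']);X=np.stack([(P[...,:2]-O)@EX,(P[...,:2]-O)@EY,P[...,2]],-1)*1000
    h=cv2.cvtColor(q['im'],cv2.COLOR_RGB2HSV).astype(int)
    w=(X[...,0]>-140)&(X[...,0]<-40)&(abs(X[...,1])<14)&(X[...,2]>60)&(X[...,2]<92)&(h[...,1]>120)&((h[...,0]<15)|(h[...,0]>172)); print(f,w.sum(),np.percentile(X[w][:,0],[1,5,50,95,99]).round(1))
"
```

```text
p3 [(178, 114, 66, 34), (176, 129, 70, 31), (174, 118, 56, 26), (172, 110, 36, 22), (170, 105, 16, 19), (168, 111, 68, 65), (166, 115, 102, 97), (164, 119, 124, 118), (162, 118, 120, 114), (160, 118, 119, 113), (158, 118, 119, 113), (156, 111, 116, 107), (154, 92, 107, 91), (152, 68, 96, 68), (150, 33, 86, 40), (148, 23, 81, 32), (146, 26, 78, 34), (144, 31, 61, 36), (142, 35, 47, 38), (140, 39, 38, 41), (138, 37, 39, 40), (136, 38, 39, 40), (134, 39, 40, 42), (132, 39, 41, 42), (130, 39, 41, 42), (128, 38, 41, 41), (126, 38, 42, 41), (124, 38, 41, 42), (122, 37, 41, 42)]
p4 [(178, 112, 66, 34), (176, 125, 68, 29), (174, 117, 55, 26), (172, 109, 36, 21), (170, 104, 15, 17), (168, 112, 68, 65), (166, 116, 103, 98), (164, 119, 124, 118), (162, 117, 120, 114), (160, 117, 118, 112), (158, 117, 118, 112), (156, 111, 117, 106), (154, 93, 104, 91), (152, 69, 82, 69), (150, 42, 48, 45), (148, 35, 37, 38), (146, 39, 40, 41), (144, 36, 39, 40), (142, 37, 40, 40), (140, 39, 41, 41), (138, 39, 41, 42), (136, 40, 41, 43), (134, 39, 41, 42), (132, 39, 41, 41), (130, 39, 41, 42), (128, 38, 41, 42), (126, 37, 40, 40), (124, 37, 39, 40), (122, 38, 40, 41)]
p5 [(178, 111, 65, 33), (176, 125, 67, 29), (174, 117, 55, 25), (172, 110, 37, 21), (170, 105, 15, 18), (168, 111, 68, 66), (166, 115, 102, 97), (164, 118, 123, 117), (162, 118, 121, 114), (160, 118, 119, 112), (158, 117, 118, 111), (156, 111, 112, 106), (154, 95, 96, 91), (152, 73, 74, 71), (150, 46, 48, 48), (148, 38, 39, 41), (146, 39, 40, 42), (144, 37, 39, 41), (142, 37, 39, 41), (140, 37, 39, 41), (138, 38, 40, 41), (136, 38, 40, 41), (134, 37, 40, 42), (132, 38, 40, 42), (130, 39, 42, 43), (128, 40, 42, 43), (126, 39, 41, 41), (124, 37, 40, 40), (122, 41, 44, 44)]
p3 37 [-77.4 -76.9 -75.3 -71.  -69.9]
p4 38 [-68.2 -67.7 -66.7 -63.  -61.4]
p5 39 [-68.7 -68.3 -66.1 -60.8 -57.4]
```

The socket edge went from 143.5 to 152.3, so the plate is in about 10 mm: borderline. Squeezing on; the remaining stroke can add at most about 5 mm.

>>> {"api": "play_rows", "payload": {
  "rows": [
    [0.035, [0, -0.0005, 0], 0],
    [0.034, [0, -0.001, 0], 0],
    [0.033, [0, -0.0015, 0], 0],
    [0.032, [0, -0.002, 0], 0],
    [0.032, [0, -0.002, 0], 0]
  ]
}}

```text
t: 11.63
position: [0.5043, -0.1336, 0.1983]
tcp_rot: [0.204, 3.132, 0.006]
ft_force: [-0.7, 8.6, 9.4]
opening: 0.0323
finger_force: 12.8
```

```bash
cat >> h.py <<'E'
def stem(f):
    im=np.load(f+'t.npz')['im']; xs=np.arange(176,130,-1)
    uv=np.array([px('top',[*CL(x),.083]) for x in xs],np.float32)
    L=cv2.remap(im,uv[:,0].reshape(1,-1).copy(),uv[:,1].reshape(1,-1).copy(),cv2.INTER_LINEAR)[0].astype(int)
    print(f,'edge',xs[np.where(L[:,1]>62)[0].max()],'green',(L[:,1]-L[:,0]>25).sum(),'red',(L[:,0]-L[:,1]>60).sum(),[tuple(c) for c in L[5:30:3]])
E
sed -i 's/box(-135,-60,12/box(-135,-40,12/' h.py
python3 -c "
from h import *
look('p6')
for f in('p3','p4','p5','p6'): stem(f)"
```

```text
t 11.63 tcp clamp -11.8 -1.0 z 198.3 open 32.3 ff 12.8 F clamp 8.4 1.9 9.4
side tail 37 [-64.7 -62.6 -58.2] z 83.0
side block 242 [171.5 187.3 218.8] z 101.0
top plate 17 [172.2 174.7 177.2] z 97.0
top red 5 [169.3 170.  170.7] z 85.0
top block 213 [179.2 200.7 221.9] z 106.0
top trig 3 [6.6 9.1 9.7] z 155.0
p3 edge 145 green 9 red 7 [(np.int64(107), np.int64(26), np.int64(20)), (np.int64(111), np.int64(68), np.int64(65)), (np.int64(118), np.int64(114), np.int64(108)), (np.int64(118), np.int64(120), np.int64(114)), (np.int64(118), np.int64(119), np.int64(113)), (np.int64(111), np.int64(116), np.int64(107)), (np.int64(80), np.int64(102), np.int64(79)), (np.int64(33), np.int64(86), np.int64(40)), (np.int64(24), np.int64(82), np.int64(33))]
p4 edge 151 green 0 red 6 [(np.int64(107), np.int64(26), np.int64(19)), (np.int64(112), np.int64(68), np.int64(65)), (np.int64(118), np.int64(114), np.int64(108)), (np.int64(117), np.int64(120), np.int64(114)), (np.int64(117), np.int64(118), np.int64(112)), (np.int64(111), np.int64(117), np.int64(106)), (np.int64(80), np.int64(93), np.int64(79)), (np
[... 255 characters left out ...]
t64(118), np.int64(121), np.int64(114)), (np.int64(117), np.int64(119), np.int64(112)), (np.int64(111), np.int64(112), np.int64(106)), (np.int64(83), np.int64(85), np.int64(81)), (np.int64(46), np.int64(48), np.int64(48)), (np.int64(39), np.int64(40), np.int64(42))]
p6 edge 155 green 0 red 6 [(np.int64(107), np.int64(26), np.int64(19)), (np.int64(111), np.int64(67), np.int64(65)), (np.int64(117), np.int64(114), np.int64(109)), (np.int64(119), np.int64(122), np.int64(116)), (np.int64(109), np.int64(111), np.int64(105)), (np.int64(77), np.int64(78), np.int64(75)), (np.int64(42), np.int64(43), np.int64(44)), (np.int64(38), np.int64(40), np.int64(40)), (np.int64(40), np.int64(42), np.int64(43))]
```

Edge at 155.5, so the plate is in about 13.5 mm, inside the window. A little more towards 17.

>>> {"api": "play_rows", "payload": {
  "rows": [
    [0.031, [0, -0.0005, 0], 0],
    [0.03, [0, -0.001, 0], 0],
    [0.029, [0, -0.0015, 0], 0],
    [0.029, [0, -0.0015, 0], 0],
    [0.029, [0, -0.0015, 0], 0]
  ]
}}

```text
t: 12.15
position: [0.5041, -0.1342, 0.1985]
tcp_rot: [0.204, 3.132, 0.009]
ft_force: [-1.1, 8.8, 11.9]
opening: 0.0309
finger_force: 38.9
```

```bash
python3 -c "
from h import *
look('p7'); stem('p7')"
```

```text
t 12.15 tcp clamp -12.4 -1.0 z 198.5 open 30.9 ff 38.9 F clamp 8.6 2.2 11.9
side tail 37 [-63.5 -62.  -57.8] z 84.0
side block 242 [171.5 187.3 220.1] z 103.0
top plate 15 [172.2 174.7 176.7] z 97.0
top red 5 [169.4 170.  170.8] z 82.0
top block 214 [179.2 200.5 222. ] z 106.0
top trig 4 [4.7 7.6 9.4] z 162.0
p7 edge 156 green 0 red 6 [(np.int64(107), np.int64(25), np.int64(18)), (np.int64(110), np.int64(67), np.int64(64)), (np.int64(117), np.int64(114), np.int64(108)), (np.int64(119), np.int64(122), np.int64(116)), (np.int64(104), np.int64(106), np.int64(100)), (np.int64(63), np.int64(65), np.int64(63)), (np.int64(39), np.int64(41), np.int64(42)), (np.int64(37), np.int64(39), np.int64(40)), (np.int64(39), np.int64(41), np.int64(42))]
```

The trigger is at its end with the pads pressing. The plate is in about 14 mm: white has lost 4 mm beyond the green and red is whole. I'll ease the grip a bit below 40 N, hold one second and check that it stays put.

>>> {"api": "play_rows", "payload": {
  "rows": [
    [0.029, [0, 0, 0], 0],
    [0.029, [0, 0, 0], 0],
    [0.029, [0, 0, 0], 0],
    [0.029, [0, 0, 0], 0],
    [0.029, [0, 0, 0], 0]
  ],
  "newtons": 33
}}

```text
t: 12.67
position: [0.5042, -0.1342, 0.1985]
tcp_rot: [0.204, 3.132, 0.009]
ft_force: [-1.1, 10.0, 11.1]
opening: 0.0307
finger_force: 39.0
```

>>> {"api": "play_rows", "payload": {
  "rows": [
    [0.029, [0, 0, 0], 0],
    [0.029, [0, 0, 0], 0],
    [0.029, [0, 0, 0], 0],
    [0.029, [0, 0, 0], 0],
    [0.029, [0, 0, 0], 0]
  ]
}}

```text
t: 13.08
position: [0.5041, -0.1342, 0.1985]
tcp_rot: [0.203, 3.132, 0.009]
ft_force: [-0.8, 10.1, 11.0]
opening: 0.0305
finger_force: 39.0
```

```bash
python3 -c "
from h import *
look('p8'); stem('p8')"
```

```text
t 13.08 tcp clamp -12.4 -1.0 z 198.5 open 30.5 ff 39.0 F clamp 9.9 2.1 11.0
side tail 37 [-64.2 -61.9 -56.9] z 84.0
side block 241 [171.  187.7 218.3] z 102.0
top plate 18 [172.2 174.7 176.9] z 96.0
top red 5 [169.3 170.  170.7] z 87.0
top block 213 [179.4 200.8 222.1] z 106.0
top trig 4 [4.7 7.7 9.8] z 162.0
p8 edge 156 green 0 red 6 [(np.int64(107), np.int64(26), np.int64(20)), (np.int64(111), np.int64(68), np.int64(65)), (np.int64(117), np.int64(114), np.int64(108)), (np.int64(119), np.int64(122), np.int64(115)), (np.int64(105), np.int64(106), np.int64(101)), (np.int64(64), np.int64(65), np.int64(63)), (np.int64(39), np.int64(42), np.int64(42)), (np.int64(38), np.int64(41), np.int64(41)), (np.int64(40), np.int64(42), np.int64(42))]
```

View pics/p8.png

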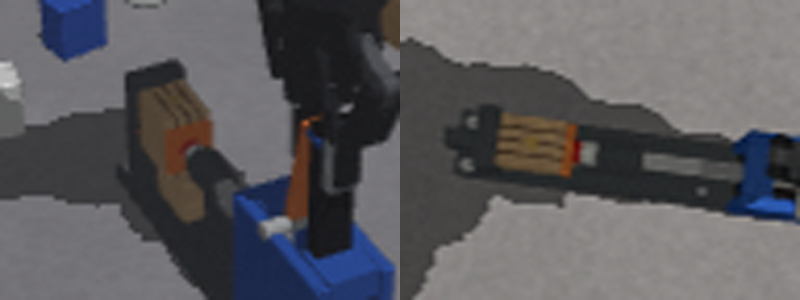

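The picture shows the block seated between plate and stop, with red whole and some white showing at (578–598,152) and no green. Nothing moved over a second of holding, so I'm handing in.

```bash
python3 -c "
from h import *
print(ticket.close_job())"
```

```text
the job is handed in; nothing more can be done
None
```

I handed the job in with the plywood block on the rest, pressed against the end stop, and the gripper still squeezing the trigger; the plate is in about 14 mm (17 was the ideal), green gone and red fully showing, and glue, tape and carton were left alone.

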